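Clear the wood offcut from between kettle and canister

ROBOT

A 6-joint arm with a two-finger parallel gripper is mounted at the origin on the work surface. World frame = base frame: x ahead of the robot, y to its left, z up, the work surface at z = 0. Lengths are in m, angles in degrees, forces in N, time in s.
With the tool pointing down it reaches from about 0.35 to 0.925 m from the base axis. Payload 6.4 kg.
Tool frame: the origin (TCP) lies at the very end of the fingers, on their centre line; the grasp point (between the pads) lies 19 mm behind it (bot.hold_point_z is the distance from the TCP to the grasp point, in m); z points along the fingers, y is the direction in which the jaws open and shut (so a half turn about z gives the same grasp; the last joint's range is limited). The gripper opens to 85 mm and grips with 20 to 120 N. Pads are 22 mm wide; open, the fingers measure 114 mm over their backs; the gripper's body (76 mm by 85 mm) begins 54 mm behind the grasp point. The pads swing forward as they close: fully open they stand 13 mm farther back than shut.
Start: joints at [-77.126, 14.043, 89.255, -0, 76.702, -9.975], TCP at [0.252, -0.599, 0.231] pointing down, gripper open.
Joint ranges: [-179.41, 179.41], [-58.25, 129.5], [7.25, 145.43], [-54.29, 234.29], [11.92, 165.04], [-157.13, 157.13]. Speed limits (degrees/s): [147.25, 147.25, 180, 180, 180, 180].

INTERFACE

Orientations are given as [roll, pitch, yaw] about the fixed x, y, z axes, in that order (R = Rz(yaw) Ry(pitch) Rx(roll)).
In Python, from rig import bot, imaging, ticket gives the robot as it stands.
- The arm moves only by the tool jog_arm, never from a script. Its argument "moves" is a list of rows, each a list of 6 numbers: the shift along the tool's x, y, z in cm, then the turn, a rotation vector about the tool's x, y, z in rad. A call has 1 to 12 rows; each row is the pose to reach, as a shift and turn from the pose commanded when the call began, along the tool's axes at that moment; what a row does not reach only later rows make up. A row lasts 1/12 s, in which the tool goes at most 41.7 mm and 7.16 degrees, less where a joint would pass 70% of its speed; a pose out of reach is approached as far as the arm can. A call with a gripper value outside its range is refused whole. "gripper" is the finger opening in cm, from 0 to 8.54, set as the call begins (left out, the last holds). The fingers move at their own pace and stop on an object; "grip_force" is the grip in N (left out, the last holds). Time passes only in rows, so rows that repeat a pose let the fingers close. It gives the time, the measured TCP pose, the force and the opening at its end, in the units of the state.
- bot.read_state(): the state, without advancing time (a new reading comes with each control period).
- imaging.grab_frame(name): name is "side" or "top" or "wrist"; returns the picture (480x640x3 uint8, red, green, blue); there is no depth.
- imaging.calibration(name): a dict with "camera_matrix" (3x3 intrinsics, pixels), "k1" (the pictures are not rectified: a ray, as slopes to the right and down, at radius r is drawn at 1 + k1 r^2 times it, then the intrinsics apply), "eye" and "rotation" of the camera in the world; the wrist camera has in their place "tool_from_camera" (4x4, takes a point from camera to tool coordinates, whose origin is the TCP and whose axes are the flange's). Camera axes: x right, y down, z forward; pixel columns grow to the right and rows downward; lengths in m; the calibration is good to about 2 mm. A picture is of the moment at which its call begins: read the wrist's pose just before it. calibration takes no time and is no camera call.
- ticket.hand_in(): hands the job in, once; it reports no verdict.
The state is a dict: "clock": time; "joints": joint angles; "qvel": joint speeds; "tau": joint torques, N m; "tcp_pos": TCP position; "eef_rot": TCP orientation; "ft_force": force on the tool from outside, world axes, zero at the start; "torque": the same for the moment, N m; "gripper_width": finger opening in m.
Only numpy, scipy, OpenCV 4.12 (cv2) and the standard library are available. Lean on these libraries where they do the work, as an engineer would, in place of code of your own. Each camera call takes 0.05 s, during which the arm holds its last target.

TASK

A split wood offcut lies between the kettle and the canister, hemmed in so that only the end towards the robot can be gripped. Draw it out by that end until its middle is well clear of both, lay it flat on the open table and let go; then take it by its middle, lift it and lay it in the green offcut crate, wholly below the rim. Leave the crate and everything else on the table where they stand, upright.

Things in the scene. Friction and masses are not known exactly. Their poses are not given: they have to be found in the camera images.
- offcut: Split stick of orange wood, pale cream with dark bark along its underside: 200 long x 28 wide x 26 high, 105 to 210 g. Origin: centre of its underside; x along its length, z up. Starts flat on the table between kettle base and canister, parallel to the kettle's x axis within 3 degrees, about 10 mm free each side; its end a sticks out 125 to 140 mm towards the robot from the line joining kettle and canister centres.
- offcut_end_a (a point): Centre of the end face of the offcut at its -x end (100 from the middle), 13 above its underside. At the start this is the end that sticks out towards the robot.
- offcut_mid (a point): Middle of the offcut (also its centre of mass), 13 above its underside.
- offcut_end_b (a point): Centre of the end face at the offcut's +x end; at the start it is the far end, beyond the gap.
- kettle: White plastic kettle (1.4 kg, loose) on a black round base 156 across and 22 high; 144 wide above it, tapering; 213 high. Origin: centre of its underside. Its x axis points away from the robot within 0.35 rad, along the gap with the offcut; offcut and canister are on its +y side. Handle reaches 125 from the axis, towards -y; short spout, over 140 above the table, 80 from the axis towards +y.
- canister: Closed terracotta canister with wooden lid and knob, 100 in diameter, 163 high, 1 kg, loose. Origin: centre of its underside, 176 from the kettle's origin along the kettle's +y.
- crate: Green open-topped box, loose, 0.9 kg: 282 (along its x) x 152 (along its y) x 85 high outside, walls and floor 6 thick. Origin: centre of its underside, standing on the table to the robot's left. The offcut fits in it lengthwise.
- cup_a: Amber glass cup, 76 across, 75 high, on the robot's right. Origin: centre of its underside. Bystander.
- cup_b: The other cup, the same. Bystander.
- dish: Blue ceramic dish, 110 across, 35 high, on the robot's right in a row with the cups. Origin: centre of its underside. Bystander.
- spoon: Steel strainer spoon lying flat, 176 long along its x, 52 across the bowl (at +x), 5 thick, in front of the cups. Origin: on its underside, 100 from the handle end. Bystander.

How it is judged (in metres and radians):
On the way, in this order (a step that is already met when the one before it is completed fails the run):
1. the offcut, drawn out of the gap, lies flat and still on the open table (not in the crate), let go, its middle more than 150 mm from the kettle's axis and 130 mm from the canister's axis (horizontal distance between offcut_mid and kettle above 0.15 m and horizontal distance between offcut_mid and canister above 0.13 m and height (world z) of offcut_mid below 0.02 m and angle between offcut's own z axis and vertical below 0.1 rad and linear speed of offcut below 0.02 m/s and contact force between the fingers and offcut below 0.1 N and (x of offcut_mid in the frame of crate above 0.15 m or x of offcut_mid in the frame of crate below -0.15 m or y of offcut_mid in the frame of crate above 0.085 m or y of offcut_mid in the frame of crate below -0.085 m)), for 0.2 s.
2. the offcut is held by its middle (grasp within 40 mm of it) and lifted more than 40 mm (distance between the grasp point and offcut_mid below 0.04 m and contact force between the fingers and offcut above 1 N and height (world z) of offcut_mid above 0.055 m), for 0.1 s.
At the end, for the whole second after the job is handed in: The offcut rests, let go and still, in the upright crate: the centres of both end faces are within the walls and at least 3 mm below the rim (x of offcut_end_a in the frame of crate between -0.145 and 0.145 m and y of offcut_end_a in the frame of crate between -0.08 and 0.08 m and z of offcut_end_a in the frame of crate between 0.005 and 0.082 m and x of offcut_end_b in the frame of crate between -0.145 and 0.145 m and y of offcut_end_b in the frame of crate between -0.08 and 0.08 m and z of offcut_end_b in the frame of crate between 0.005 and 0.082 m and linear speed of offcut below 0.02 m/s and contact force between the fingers and offcut below 0.1 N and angle between crate's own z axis and vertical below 0.1 rad); the robot touches nothing.
It fails at once if the kettle, canister, a cup, the dish or the spoon is shifted more than 30 mm (distance of any of kettle, canister, cup_a, cup_b, dish, spoon from where it was at the start of the episode above 0.03 m).
It fails at once if the kettle, canister, a cup or the dish is tipped by more than about 17 degrees (angle between any of kettle, canister, cup_a, cup_b, dish's own z axis and vertical above 0.3 rad).
It fails at once if the crate is shifted more than 40 mm (distance of crate from where it was at the start of the episode above 0.04 m).
It also fails if it takes over 48 s, if anything falls off the work surface, if the arm or the gripper's body presses on something with over 40 N, if the wrist force passes 120 N, or if a joint passes its speed limit or range.

## Working session

There is one attempt and no reset: what is moved stays moved. The work goes in short steps, Python scripts to look and compute and a tool call to move; the robot and the scene stay as the last step left them, time stands still between calls to the robot, and variables do not carry over. Pictures are saved under pics/ and viewed, and the job is handed in when it is done.

Besides the shell and the picture viewer there is one more tool, called after "Emit:" by a JSON object that holds its "fn" and its "kwargs". jog_arm: Moves the arm, as the interface text tells. Its arguments: {"type":"object","properties":{"moves":{"type":"array","items":{"type":"array","items":{"type":"number"}}},"gripper":{"type":"number"},"grip_force":{"type":"number"}},"required":["moves"]}

```bash
ls; mkdir -p pics; python3 - <<'E'
from rig import bot,imaging,ticket
import cv2
print(bot.read_state(), bot.hold_point_z)
for n in("top","side"):
    cv2.imwrite(f"pics/{n}0.png",imaging.grab_frame(n)[:,:,::-1]); print(n,imaging.calibration(n))
print(imaging.calibration("wrist"))
E
```

```text
pics
{'clock': 0.0, 'joints': array([-7.71264225e+01,  1.40837834e+01,  8.93244538e+01,  1.57835613e-03,
        7.67006676e+01, -9.97410843e+00]), 'qvel': array([ 0.00273685,  0.02554121,  0.02532441, -0.04894624, -0.05448845,
        0.03244726]), 'tau': array([-7.14010566e-04, -4.29512501e+01, -3.26124036e+01, -1.89286320e-04,
        5.41785965e-03, -2.23576826e-06]), 'tcp_pos': array([ 0.25228318, -0.59844994,  0.23018835]), 'eef_rot': array([-1.79893007e+02, -2.03747666e-02,  2.28473024e+01]), 'ft_force': array([0.84234869, 0.5636158 , 0.0512128 ]), 'torque': array([ 0.01974079, -0.00271396,  0.01494803]), 'gripper_width': 0.08523640137406838} 0.0187
top {'camera_matrix': array([[442.00001472,   0.        , 321.82444052],
       [  0.        , 442.00001472, 243.81111715],
       [  0.        ,   0.        ,   1.        ]]), 'k1': -0.03701223738617565, 'eye': array([ 0.43569022, -0.04941772,  1.04705196]), 'rotation': array([-172.67116314,   -1.10348794,  -91.18003647])}
side {'camera_matrix': array([[461.12908816,   0.        , 318.14730781],
       [  0.        , 461.12908816, 239.54492202],
       [  0.        ,   0.        ,   1.        ]]), 'k1': -0.09868395103626984, 'eye': array([0.2243823 , 0.84441905, 0.87021549]), 'rotation': array([-1.31171496e+02, -1.57887548e-01, -1.58475138e+02])}
{'camera_matrix': array([[418.43513369,   0.        , 320.68475546],
       [  0.        , 418.43513369, 235.0992708 ],
       [  0.        ,   0.        ,   1.        ]]), 'k1': -0.05238050536635457, 'tool_from_camera': array([[ 1.56348137e-03, -9.65809255e-01, -2.59248988e-01,
         6.59258705e-02],
       [ 9.99998620e-01,  1.65561768e-03, -1.37056130e-04,
         5.19954718e-04],
       [ 5.61587287e-04, -2.59248416e-01,  9.65810511e-01,
        -1.43734940e-01],
       [ 0.00000000e+00,  0.00000000e+00,  0.00000000e+00,
         1.00000000e+00]])}
```

View pics/top0.png

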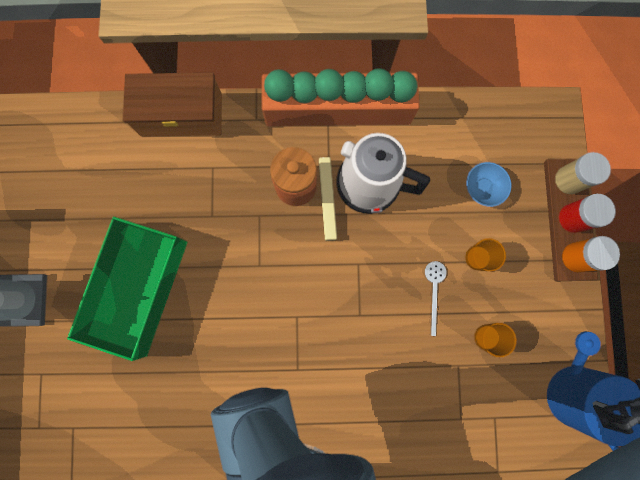

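View pics/side0.png

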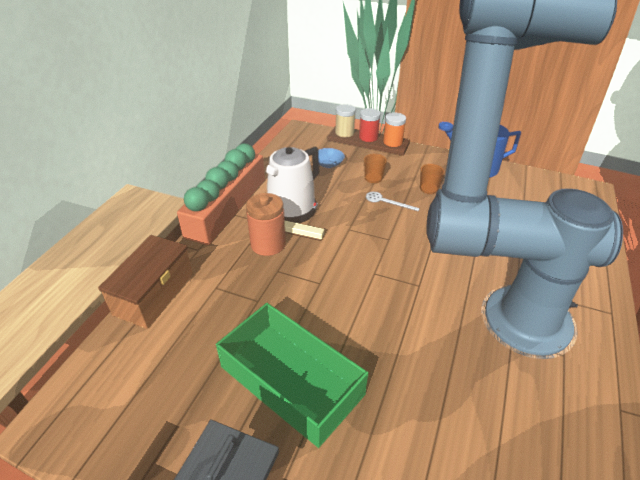

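The top view shows the offcut from about (324,158) to (330,240), between the canister at (294,175) and the kettle at (375,170). The crate is at about (128,290). I'll enlarge these areas.

```bash
cat > h.py <<'E'
import numpy as np, cv2
from scipy.spatial.transform import Rotation as R
from rig import bot,imaging,ticket
def px2w(n,pts,z,st=None):
    c=imaging.calibration(n);K=np.array(c["camera_matrix"]);k=c["k1"]
    if n=="wrist":
        T=np.array(c["tool_from_camera"]);Rt=R.from_euler("xyz",st["eef_rot"],degrees=True).as_matrix()
        Rm=Rt@T[:3,:3];e=st["tcp_pos"]+Rt@T[:3,3]
    else: Rm=R.from_euler("xyz",c["rotation"],degrees=True).as_matrix();e=np.array(c["eye"])
    u=cv2.undistortPoints(np.array(pts,float).reshape(-1,1,2),K,np.array([k,0,0,0,0.]))[:,0]
    d=np.c_[u,np.ones(len(u))]@Rm.T
    return e+d*((np.broadcast_to(z,len(u))-e[2])/d[:,2])[:,None]
def w2px(n,P,st=None):
    c=imaging.calibration(n);K=np.array(c["camera_matrix"])
    if n=="wrist":
        T=np.array(c["tool_from_camera"]);Rt=R.from_euler("xyz",st["eef_rot"],degrees=True).as_matrix()
        Rm=Rt@T[:3,:3];e=st["tcp_pos"]+Rt@T[:3,3]
    else: Rm=R.from_euler("xyz",c["rotation"],degrees=True).as_matrix();e=np.array(c["eye"])
    rv=cv2.Rodrigues(Rm.T)[0]
    return cv2.projectPoints(np.array(P,float).reshape(-1,3),rv,-Rm.T@e,K,np.array([c["k1"],0,0,0,0.]))[0][:,0]
def rel(target,rpy,st=None,pos=None,rot=None):
    """tool-frame shift (cm) and rotvec for target; from measured state or given commanded"""
    st=st or bot.read_state()
    Rt=R.from_euler("xyz",st["eef_rot"] if rot is None else rot,degrees=True)
    p=st["tcp_pos"] if pos is None else pos
    d=Rt.inv().apply(np.array(target)-p)*100
    rv=(Rt.inv()*R.from_euler("xyz",rpy,degrees=True)).as_rotvec()
    return d.round(2),rv.round(3)
E
python3 - <<'E'
from h import *
im=cv2.imread("pics/top0.png")
a=cv2.resize(im[120:260,250:440],None,fx=4,fy=4,interpolation=cv2.INTER_CUBIC);cv2.imwrite("pics/c1.png",a)
a=cv2.resize(im[205:375,55:200],None,fx=3.5,fy=3.5,interpolation=cv2.INTER_CUBIC);cv2.imwrite("pics/c2.png",a)
E
```

```text
(no output)
```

View pics/c1.png

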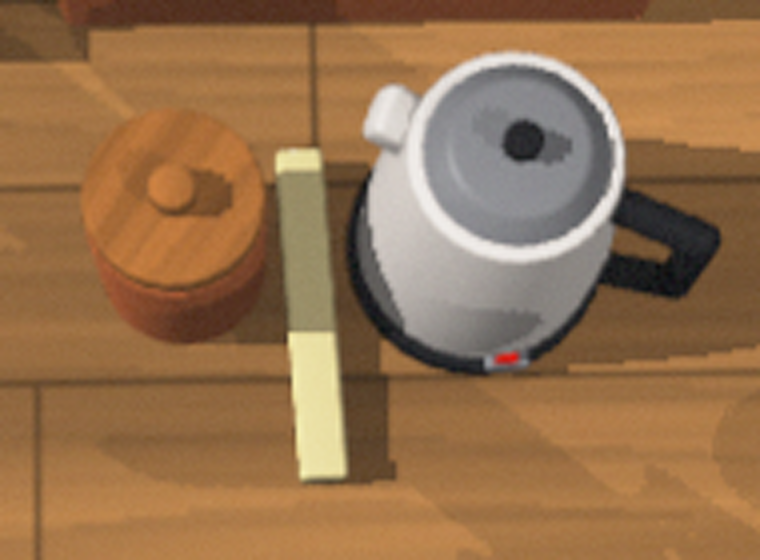

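View pics/c2.png

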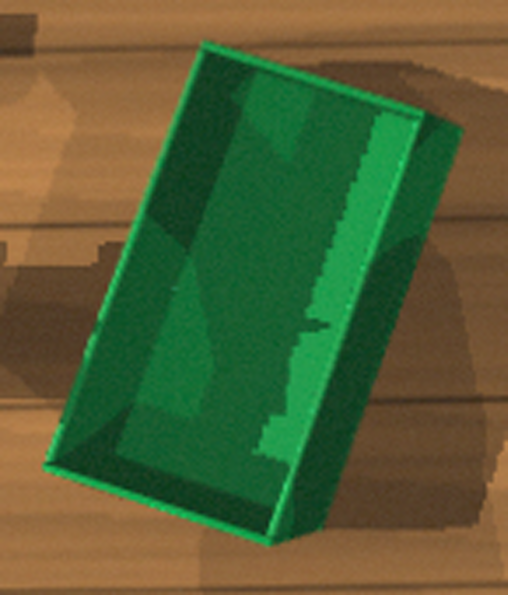

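In the crops, the offcut's top corners are at (277,151), (320,149), (300,480) and (346,477). The crate's outer rim corners are at (203,43), (422,115), (270,543) and (45,465).

```bash
python3 - <<'E'
from h import *
o=np.array([(277,151),(320,149),(300,480),(346,477)])/4+[250,120]
p=px2w("top",o,.026);print(p.round(4))
b=p[:2].mean(0);a=p[2:].mean(0);print("end b",b,"a",a,"len",np.linalg.norm(a-b),"mid",(a+b)/2,"yaw",np.degrees(np.arctan2(*(b-a)[[1,0]])))
c=np.array([(203,43),(422,115),(270,543),(45,465)])/3.5+[55,205]
q=px2w("top",c,.085);print(q.round(4),q.mean(0),np.linalg.norm(q[0]-q[3]),np.linalg.norm(q[0]-q[1]))
d=(q[0]-q[3]+q[1]-q[2]);print("crate yaw",np.degrees(np.arctan2(d[1],d[0])))
k=px2w("top",np.array([(172,190),(524,141)])/4+[250,120],[.163,.213]);print(k)
E
```

```text
[[ 0.7743 -0.0699  0.026 ]
 [ 0.7752 -0.0957  0.026 ]
 [ 0.5754 -0.0794  0.026 ]
 [ 0.5767 -0.1063  0.026 ]]
end b [ 0.77471169 -0.08278221  0.026     ] a [ 0.57607271 -0.09282077  0.026     ] len 0.19889247802932286 mid [ 0.6753922  -0.08780149  0.026     ] yaw 2.8930812590022152
[[0.6265 0.3899 0.085 ]
 [0.578  0.2501 0.085 ]
 [0.3171 0.3378 0.085 ]
 [0.3657 0.478  0.085 ]] [0.47184029 0.36394569 0.085     ] 0.2752281428966464 0.1480276346013192
crate yaw -18.623184062655696
[[ 0.70879074 -0.01259358  0.163     ]
 [ 0.71574651 -0.18745199  0.213     ]]
```

```bash
python3 - <<'E'
from h import *
print(rel([.598,-.0917,.17],[180,0,-177.1]))
E
```

```text
(array([ 51.53, -33.27,   6.1 ]), array([ 0.   , -0.003, -2.793]))
```

Emit:
{"fn": "jog_arm", "kwargs": {"moves": [[25,-16.5,0,0,0,-1.4],[25,-16.5,0,0,0,-1.4],[25,-16.5,0,0,0,-1.4],[25,-16.5,0,0,0,-1.4],[25,-16.5,0,0,0,-1.4],[25,-16.5,0,0,0,-1.4],[25,-16.5,0,0,0,-1.4],[25,-16.5,0,0,0,-1.4],[25,-16.5,0,0,0,-1.4],[25,-16.5,0,0,0,-1.4],[25,-16.5,0,0,0,-1.4],[25,-16.5,0,0,0,-1.4]], "gripper": 8.5}}

```text
clock: 1.1
tcp_pos: [0.4186, -0.3494, 0.2308]
eef_rot: [-180.0, -0.1, 103.4]
ft_force: [-0.3, 0.1, -0.3]
gripper_width: 0.0848
```

```bash
python3 - <<'E'
from h import *
print(rel([.598,-.0917,.17],[180,0,-177.1]))
E
```

```text
(array([20.92, 23.4 ,  6.09]), array([ 0.000e+00, -1.000e-03, -1.388e+00]))
```

Emit:
{"fn": "jog_arm", "kwargs": {"moves": [[20.9,23.4,2,0,0,-1.388],[20.9,23.4,2,0,0,-1.388],[20.9,23.4,2,0,0,-1.388],[20.9,23.4,2,0,0,-1.388],[20.9,23.4,2,0,0,-1.388],[20.9,23.4,2,0,0,-1.388],[20.9,23.4,6.1,0,0,-1.388],[20.9,23.4,6.1,0,0,-1.388],[20.9,23.4,6.1,0,0,-1.388],[20.9,23.4,6.1,0,0,-1.388],[20.9,23.4,6.1,0,0,-1.388],[20.9,23.4,6.1,0,0,-1.388]]}}

```text
clock: 2.1
tcp_pos: [0.5991, -0.0929, 0.1695]
eef_rot: [180.0, -0.1, -177.2]
ft_force: [0.8, -0.6, 1.2]
gripper_width: 0.0846
```

```bash
python3 - <<'E'
from h import *
st=bot.read_state();print(st)
np.save("st1.npy",np.r_[st["tcp_pos"],st["eef_rot"]])
cv2.imwrite("pics/w1.png",imaging.grab_frame("wrist")[:,:,::-1])
print(w2px("wrist",[[.576,-.0928,.026],[.7747,-.0828,.026]],st))
E
```

```text
{'clock': 2.1, 'joints': array([-1.95193292e+01,  1.18521665e+01,  9.85860447e+01, -1.36819143e-03,
        6.96439598e+01, -1.12288010e+02]), 'qvel': array([-0.54862202, -0.48912764, -0.16557981, -0.02870848,  0.0642873 ,
       -0.42911097]), 'tau': array([ 2.55679451e-01, -3.93882251e+01, -3.08077419e+01,  3.35576566e-03,
        4.08342356e-03, -6.64660949e-01]), 'tcp_pos': array([ 0.59911683, -0.09292608,  0.16949451]), 'eef_rot': array([ 1.79970022e+02, -7.65182712e-02, -1.77230822e+02]), 'ft_force': array([ 0.78233515, -0.56973905,  1.19295892]), 'torque': array([-0.00863149, -0.02631992,  0.01145017]), 'gripper_width': 0.08464160670787685}
[[322.54550072 185.9789462 ]
 [322.34255496 428.04194438]]
```

View pics/w1.png

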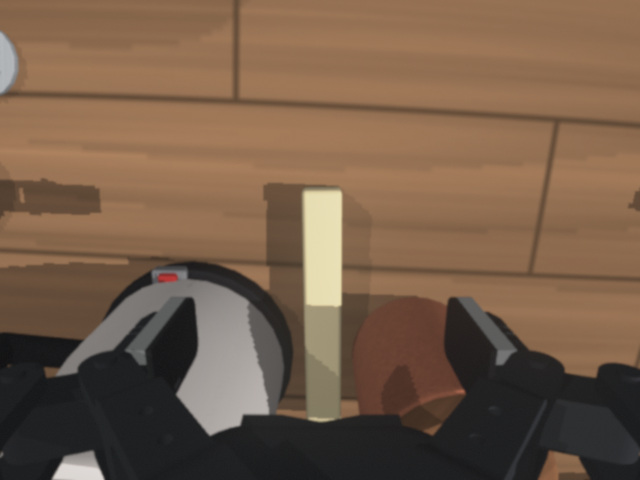

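Wrist view: end a is centred at (322,189), 3 px from the prediction, and the stick lies straight between the open fingers. I'll descend and grip.

Emit:
{"fn": "jog_arm", "kwargs": {"moves": [[0,0,4,0,0,0],[0,0,8,0,0,0],[0,0,12,0,0,0],[0,0,14,0,0,0],[0,0,15.5,0,0,0],[0,0,16.2,0,0,0],[0,0,16.5,0,0,0],[0,0,16.5,0,0,0],[0,0,16.5,0,0,0]]}}

```text
clock: 2.9
tcp_pos: [0.6004, -0.0938, 0.0066]
eef_rot: [-180.0, 0.1, -177.5]
ft_force: [0.1, 0.1, 0.6]
gripper_width: 0.0848
```

Emit:
{"fn": "jog_arm", "kwargs": {"moves": [[0,0,0,0,0,0],[0,0,0,0,0,0],[0,0,0,0,0,0],[0,0,0,0,0,0],[0,0,0,0,0,0],[0,0,0,0,0,0],[0,0,0,0,0,0],[0,0,0,0,0,0],[0,0,0,0,0,0],[0,0,0,0,0,0]], "gripper": 1.5, "grip_force": 40}}

```text
clock: 3.73
tcp_pos: [0.5999, -0.0935, 0.0059]
eef_rot: [-180.0, 0.0, -177.4]
ft_force: [-0.8, 1.2, 5.4]
gripper_width: 0.0271
```

Emit:
{"fn": "jog_arm", "kwargs": {"moves": [[0.7,0,0,0,0,0],[2,0,0,0,0,0],[3.5,0,0,0,0,0],[5,0,0,0,0,0],[6.5,0,0,0,0,0],[8,0,0,0,0,0],[9.5,0,0,0,0,0],[11,0,0,0,0,0],[12.5,0,0,0,0,0],[14,0,0,0,0,0],[15.5,0,0,0,0,0],[17,0,0,0,0,0]]}}

```text
clock: 4.73
tcp_pos: [0.4299, -0.1016, 0.0059]
eef_rot: [-179.9, 0.2, -177.4]
ft_force: [3.5, 0.1, 3.0]
gripper_width: 0.0271
```

Emit:
{"fn": "jog_arm", "kwargs": {"moves": [[0,0,0,0,0,0],[0,0,0,0,0,0],[0,0,0,0,0,0]]}}

```text
clock: 4.98
tcp_pos: [0.4282, -0.1015, 0.0058]
eef_rot: [-180.0, -0.2, -177.4]
ft_force: [-8.9, -2.8, 15.1]
gripper_width: 0.0275
```

```bash
python3 - <<'E'
from h import *
im=imaging.grab_frame("top")[:,:,::-1];cv2.imwrite("pics/top1.png",im)
E
```

```text
(no output)
```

View pics/top1.png

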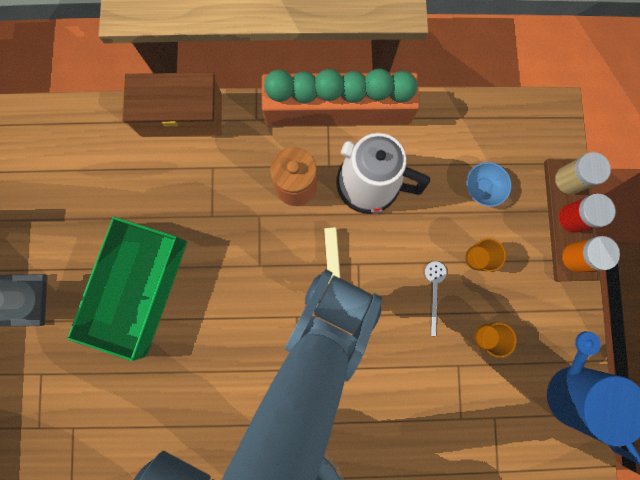

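The stick came out with the gripper, its far end now at about (330,228), and the kettle and canister haven't moved. I'll release it and rise.

Emit:
{"fn": "jog_arm", "kwargs": {"moves": [[0,0,0,0,0,0],[0,0,0,0,0,0],[0,0,0,0,0,0],[0,0,0,0,0,0],[0,0,0,0,0,0],[0,0,0,0,0,0],[0,0,0,0,0,0],[0,0,0,0,0,0],[0,0,0,0,0,0]], "gripper": 8.5}}

```text
clock: 5.78
tcp_pos: [0.4296, -0.101, 0.0053]
eef_rot: [180.0, -0.0, -177.4]
ft_force: [0.5, 0.2, 0.3]
gripper_width: 0.0852
```

Emit:
{"fn": "jog_arm", "kwargs": {"moves": [[0,0,-3,0,0,0],[0,0,-7,0,0,0],[-2,0,-10,0,0,0],[-4,0,-13,0,0,0],[-6,0,-15,0,0,0],[-7.5,0,-15,0,0,0],[-7.5,0,-15,0,0,0],[-7.5,0,-15,0,0,0],[-7.5,0,-15,0,0,0]]}}

```text
clock: 6.53
tcp_pos: [0.5031, -0.0972, 0.1539]
eef_rot: [179.9, -0.2, -177.4]
ft_force: [-0.0, -0.1, -0.8]
gripper_width: 0.085
```

```bash
python3 - <<'E'
from h import *
st=bot.read_state()
np.save("st2.npy",np.r_[st["tcp_pos"],st["eef_rot"]])
cv2.imwrite("pics/w2.png",imaging.grab_frame("wrist")[:,:,::-1])
cv2.imwrite("pics/side2.png",imaging.grab_frame("side")[:,:,::-1])
E
```

```text
(no output)
```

View pics/w2.png

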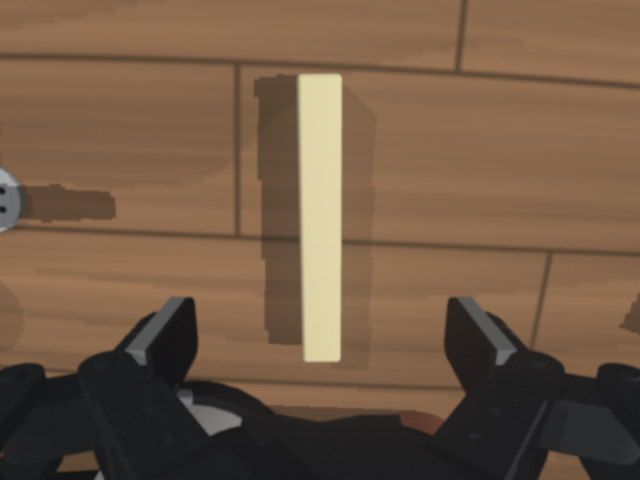

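View pics/side2.png

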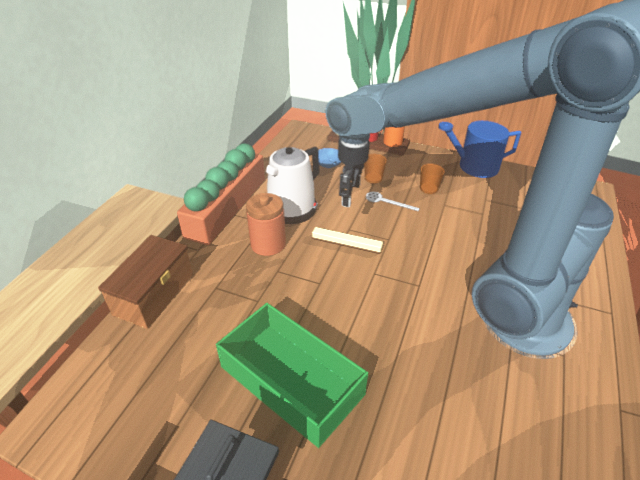

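The wrist view shows the stick lying flat and clear, with corners at (298,74), (341,74), (304,361) and (340,361).

```bash
python3 - <<'E'
from h import *
s=np.load("st2.npy");st=dict(tcp_pos=s[:3],eef_rot=s[3:])
p=px2w("wrist",[(298,74),(341,74),(304,361),(340,361)],.026,st)
a=p[:2].mean(0);b=p[2:].mean(0);m=(a+b)/2
print(a,b,m,np.linalg.norm(a-b),np.degrees(np.arctan2(*(b-a)[[1,0]])))
print(np.hypot(*(m[:2]-[.7157,-.1875])),np.hypot(*(m[:2]-[.709,-.0126])))
print(rel([m[0],m[1],.006],[180,0,-177.4],st))
E
```

```text
[ 0.40842057 -0.10230538  0.026     ] [ 0.6060949  -0.09135188  0.026     ] [ 0.50725774 -0.09682863  0.026     ] 0.19797757809404173 3.1716194304545136
0.22730920357876566 0.21861930952361974
(array([-0.46,  0.  , 14.79]), array([ 0.001, -0.003, -0.   ]))
```

Emit:
{"fn": "jog_arm", "kwargs": {"moves": [[-0.4,0,4,0,0,0],[-0.4,0,8,0,0,0],[-0.4,0,11,0,0,0],[-0.4,0,13,0,0,0],[-0.4,0,14.2,0,0,0],[-0.4,0,14.8,0,0,0],[-0.4,0,14.8,0,0,0],[-0.4,0,14.8,0,0,0]]}}

```text
clock: 7.3
tcp_pos: [0.5091, -0.0979, 0.0082]
eef_rot: [-180.0, 0.1, -177.4]
ft_force: [-0.6, -0.3, 1.1]
gripper_width: 0.0851
```

Emit:
{"fn": "jog_arm", "kwargs": {"moves": [[0,0,0,0,0,0],[0,0,0,0,0,0],[0,0,0,0,0,0],[0,0,0,0,0,0],[0,0,0,0,0,0],[0,0,0,0,0,0],[0,0,0,0,0,0],[0,0,0,0,0,0],[0,0,0,0,0,0],[0,0,0,0,0,0]], "gripper": 1.5, "grip_force": 50}}

```text
clock: 8.13
tcp_pos: [0.5091, -0.0977, 0.008]
eef_rot: [-180.0, 0.1, -177.4]
ft_force: [-0.7, 1.7, 5.2]
gripper_width: 0.0268
```

Emit:
{"fn": "jog_arm", "kwargs": {"moves": [[0,0,-1,0,0,0],[0,0,-3,0,0,0],[0,0,-5,0,0,0],[0,0,-7,0,0,0],[0,0,-9,0,0,0],[0,0,-12,0,0,0],[0,0,-15,0,0,0],[0,0,-17,0,0,0],[0,0,-18,0,0,0],[0,0,-18,0,0,0],[0,0,-18,0,0,0]]}}

```text
clock: 9.05
tcp_pos: [0.508, -0.0973, 0.1865]
eef_rot: [180.0, -0.1, -177.4]
ft_force: [-0.3, -0.1, -2.4]
gripper_width: 0.027
```

```bash
python3 - <<'E'
from h import *
cv2.imwrite("pics/side3.png",imaging.grab_frame("side")[:,:,::-1])
cv2.imwrite("pics/w3.png",imaging.grab_frame("wrist")[:,:,::-1])
print(bot.read_state()["tcp_pos"],rel([.4718,.364,.187],[180,0,161.4]))
E
```

```text
[ 0.50720023 -0.09697193  0.18503054] (array([ 1.46, 46.21, -0.11]), array([ 0.001, -0.004,  0.37 ]))
```

View pics/side3.png

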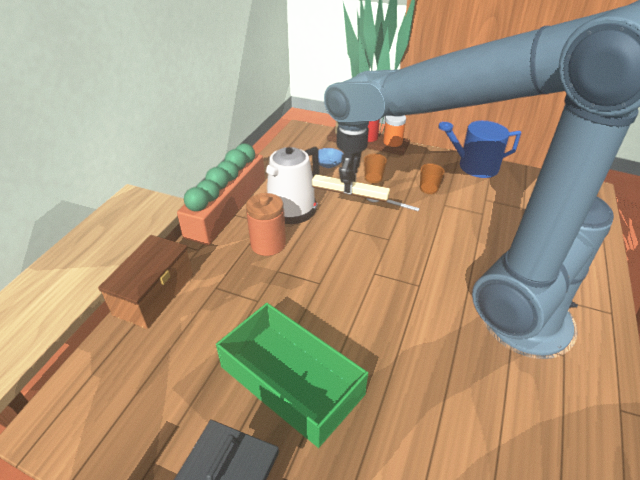

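View pics/w3.png

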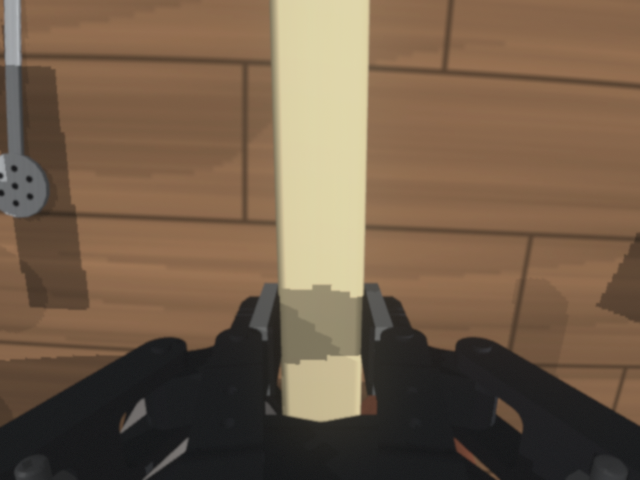

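The stick is held level at its middle, about 17 cm up. Before carrying it over, I'll check the crate pose against the side view, using rim corners (268,306), (367,373), (318,420) and (218,346).

```bash
python3 - <<'E'
from h import *
print(w2px("side",[[.6265,.3899,.085],[.578,.2501,.085],[.3171,.3378,.085],[.3657,.478,.085]]))
im=cv2.imread("pics/side3.png");cv2.imwrite("pics/c3.png",cv2.resize(im[290:455,205:380],None,fx=3.5,fy=3.5,interpolation=cv2.INTER_CUBIC))
E
```

```text
[[217.04246653 343.3940565 ]
 [267.71138812 302.64855918]
 [367.75776229 371.18366918]
 [318.60228785 425.14764085]]
```

View pics/c3.png

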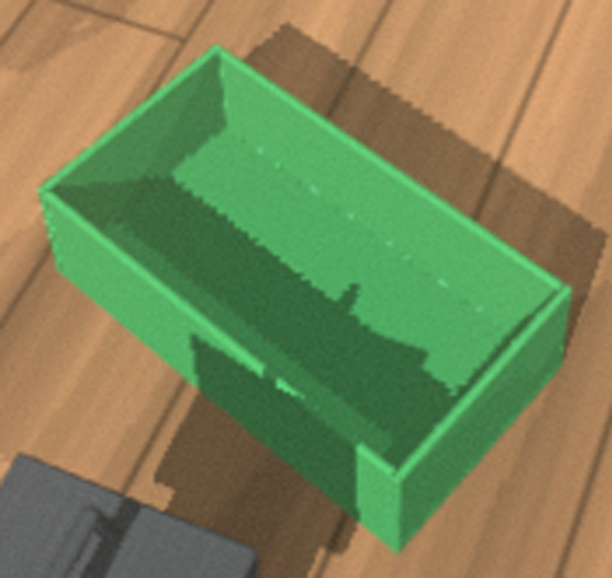

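Emit:
{"fn": "jog_arm", "kwargs": {"moves": [[0.5,3,0,0,0,0.03],[0.5,6.5,0,0,0,0.06],[0.5,10,0,0,0,0.1],[0.6,14,0,0,0,0.13],[0.7,18,0,0,0,0.16],[0.8,22,0,0,0,0.2],[1,26,0,0,0,0.23],[1,30,0,0,0,0.26],[1.2,34,0,0,0,0.3],[1.3,38,0,0,0,0.33],[1.4,42,0,0,0,0.37],[1.5,44.5,0,0,0,0.37]]}}

```text
clock: 10.15
tcp_pos: [0.4715, 0.3492, 0.1849]
eef_rot: [-179.9, -0.2, 161.4]
ft_force: [1.0, 0.2, -1.6]
gripper_width: 0.0267
```

The side view agrees with the computed crate corners to within 2 px. Next I'll check the alignment above the crate.

```bash
python3 - <<'E'
from h import *
st=bot.read_state()
print(st["tcp_pos"],rel([.4718,.364,.187],[180,0,161.4]))
cv2.imwrite("pics/w4.png",imaging.grab_frame("wrist")[:,:,::-1])
print(w2px("wrist",[[.6265,.3899,.085],[.578,.2501,.085],[.3171,.3378,.085],[.3657,.478,.085]],st))
E
```

```text
[0.47151563 0.34922065 0.18494129] (array([ 0.44,  1.41, -0.21]), array([-0.002, -0.003,  0.001]))
[[446.8765689  421.33155907]
 [233.73721203 419.52856979]
 [207.92084416 -26.34146982]
 [487.42073993 -21.74228727]]
```

View pics/w4.png

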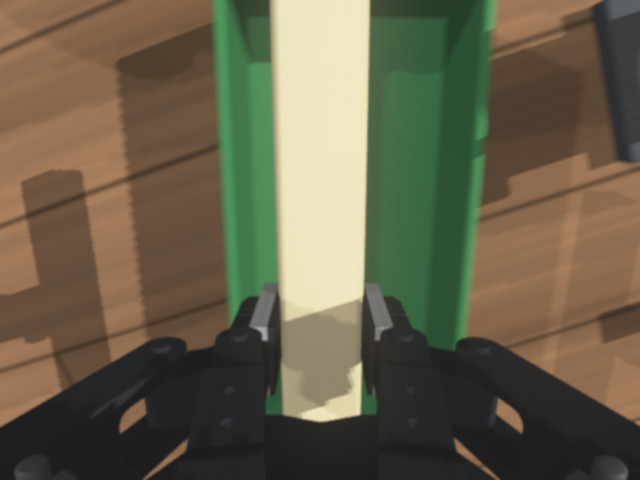

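The stick is parallel to the walls and about 1.4 cm off centre, as computed. I'll centre it and lower it.

Emit:
{"fn": "jog_arm", "kwargs": {"moves": [[0.3,1.5,0,0,0,0],[0.4,1.5,2,0,0,0],[0.4,1.5,5,0,0,0],[0.4,1.5,8,0,0,0],[0.4,1.5,10.5,0,0,0],[0.4,1.5,12.5,0,0,0],[0.4,1.5,14,0,0,0],[0.4,1.5,15.3,0,0,0],[0.4,1.5,16.2,0,0,0],[0.4,1.5,16.6,0,0,0],[0.4,1.5,16.6,0,0,0],[0.4,1.5,16.6,0,0,0]]}}

```text
clock: 11.2
tcp_pos: [0.4748, 0.362, 0.0217]
eef_rot: [180.0, 0.0, 161.4]
ft_force: [0.5, -0.1, -1.0]
gripper_width: 0.0268
```

Emit:
{"fn": "jog_arm", "kwargs": {"moves": [[0,0,0.3,0,0,0],[0,0,0.6,0,0,0],[0,0,0.6,0,0,0],[0,0,0.6,0,0,0]]}}

```text
clock: 11.53
tcp_pos: [0.4744, 0.3619, 0.0154]
eef_rot: [180.0, 0.0, 161.4]
ft_force: [-0.4, 0.1, -1.9]
gripper_width: 0.0272
```

Emit:
{"fn": "jog_arm", "kwargs": {"moves": [[0,0,0,0,0,0],[0,0,0,0,0,0],[0,0,0,0,0,0],[0,0,0,0,0,0],[0,0,0,0,0,0],[0,0,0,0,0,0]], "gripper": 5.5}}

```text
clock: 12.03
tcp_pos: [0.4745, 0.3619, 0.0154]
eef_rot: [180.0, 0.0, 161.4]
ft_force: [-0.4, 0.7, 0.2]
gripper_width: 0.0546
```

Emit:
{"fn": "jog_arm", "kwargs": {"moves": [[0,0,-1,0,0,0],[0,0,-3,0,0,0],[0,0,-6,0,0,0],[0,0,-10,0,0,0],[0,0,-14,0,0,0],[0,0,-18,0,0,0],[0,0,-20,0,0,0],[0,0,-20,0,0,0],[0,0,-20,0,0,0]]}}

```text
clock: 12.78
tcp_pos: [0.4751, 0.3623, 0.2177]
eef_rot: [179.8, 0.2, 161.4]
ft_force: [-0.1, -0.4, -1.4]
gripper_width: 0.0551
```

```bash
python3 - <<'E'
from h import *
for n in("side","top","wrist"): cv2.imwrite(f"pics/{n}5.png",imaging.grab_frame(n)[:,:,::-1])
E
```

```text
(no output)
```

View pics/side5.png

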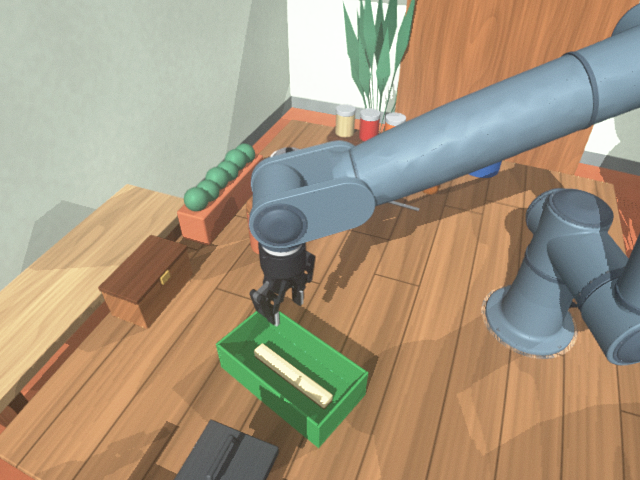

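View pics/top5.png

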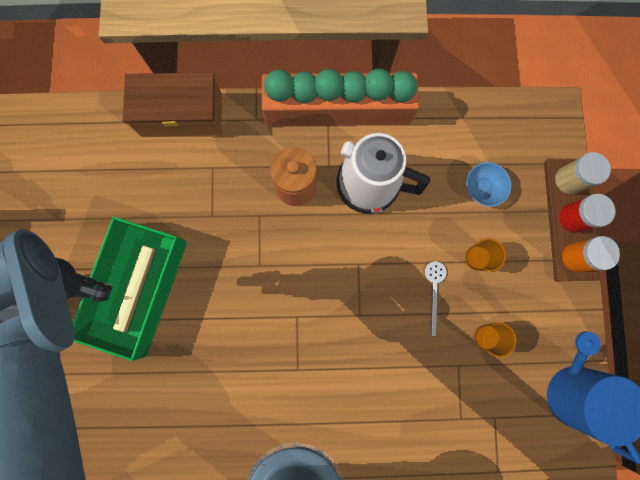

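View pics/wrist5.png

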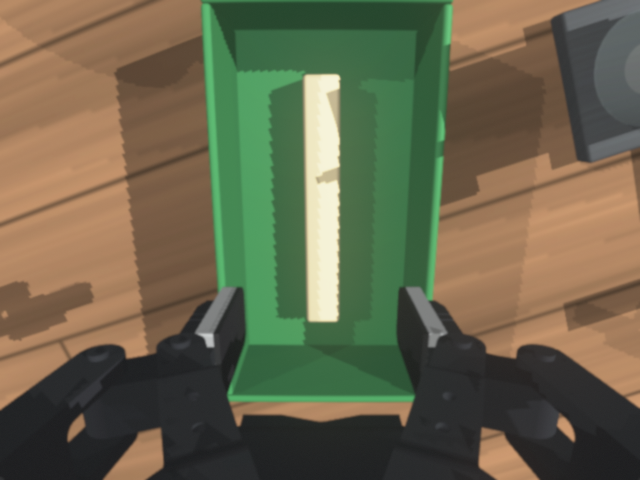

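The stick lies flat and centred on the crate floor, at wrist (304–340, 74–321). In the top view the crate, kettle, canister, cups, dish and spoon are at the same pixels as before, and the gripper is clear, so I'm handing in.

```bash
python3 - <<'E'
from rig import ticket
print(ticket.hand_in())
E
```

```text
the job is handed in; nothing more can be done
None
```

The offcut is in the green crate and the job is handed in, with the robot's clock at about 13 s of the 48 s allowed. The hand-in itself reported no verdict.

- **Drawing out:** I gripped the stick about 24 mm from end a, dragged it 17 cm straight out of the gap, and released it flat on the table. Its middle measured 227 mm from the kettle's axis and 219 mm from the canister's.
- **Placing:** I then gripped it at its middle, lifted it about 17 cm and carried it over. I set it on the crate floor and let go.
- **Last checks:** The wrist, top and side pictures show the stick lying flat and centred on the crate floor, with the gripper clear above. In the top view, the crate, kettle, canister, cups, dish and spoon show no visible shift.
- **One odd reading:** The wrist force showed about 15 N upward at the end of the drag, well under the limit. It fell to near zero when I released the stick. No check failed or disagreed.

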